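# Rewind the freezer-label tape and lock the mouth cover

### The job

Wind the label tape back into its white case by turning the crank clockwise (seen from above) past its stiff clicks until the resistance suddenly drops away and the small steel button on the case drops for good, and stop within half a turn of that. Then set the loose keyhole cover on the case with its round hole over the screw head and slide it towards the robot until the slot is fully home under the head and the cover lies flat and square over the tape mouth. Leave the other kitchen things where they are.

Things in the scene. Friction and masses are not known exactly. Their poses are not given: they have to be found in the camera images.
- case: White label-tape case, fixed to the worktop: 150 mm (its x) x 300 mm (its y) x 70 mm high, origin under its centre on the worktop, z up. Its -x side faces the robot (yaw within 0.3 rad). On its flat top (70 mm up): crank towards its +y end, button in the middle, screw and tape mouth towards its -y end.
- crank_axis (a point): On the vertical axis of the crank, 105 mm above the worktop (height of the knob's middle); at (0, 70) mm in the case's x, y. Hub 28 mm wide, top 92 mm above the worktop. Clockwise seen from above rewinds: stiff clicks that need 5 to 20 N at the knob, eight a turn, then free (about 1 N) once the tape is in, after 0.9 to 2.3 turns (different every time).
- crank_knob (a point): Middle of the crank's upright black knob: cylinder 20 mm wide, 34 mm tall (88 to 122 mm above the worktop), spinning freely on its pin, 50 mm from the crank axis on a flat steel arm 16 mm wide whose top is 88 mm above the worktop. It starts at any angle. It can be pushed round from behind with shut fingertips, or held.
- flag (a joint): Steel button, m, measured downward. While tape is out it clicks up and down between 0 and 0.007 (18 to 11 mm above the case top); it drops to about 0.013 (5 mm above) by itself when the crank goes free, and only then is above 0.010. Winding on over about three quarters of a turn after that pulls the tape's fold under it and lifts it again, which is wrong. It cannot be pressed down.
- button_top (a point): Centre of the top of the button, a steel pin 16 mm wide at (55, -15) mm in the case's x, y.
- screw (a point): Foot of the keyhole screw, on the case top at (35, -85) mm in the case's x, y. Neck 6 mm wide, the underside of the head 8 mm above the case top, head 14 mm wide and 4 mm thick (its top 12 mm above the case top).
- mouth (a point): Centre of the dark tape mouth (12 x 46 mm) on the case top, 66 mm from the screw towards the case's -x side.
- cover_grip (a point): Centre of the cover's handle, an upright rib 44 mm long (cover x), 14 mm thick (y), 34 mm tall, 22 mm above the underside. The loose cover is a white plate 120 (x) x 70 (y) x 5 mm, 80 g, lying rib up. x points along the rib to the keyhole, z up. Along x from here: hole centre +42 mm, slot end +66 mm. Locked, this point is over the tape mouth and its axes match the case's.
- cover_hole (a point): Centre of the keyhole's round part (21 mm across flats), on the underside of the cover.
- cover_slot (a point): Where the screw's neck stands when the slot (9.5 mm wide, running from the hole along the cover's +x) is fully home, on the underside of the cover. To lock, the cover slides 24 mm along the case's -x with its underside on the case top.
- bowls: Bystander: two stacked white bowls (one piece), 140 mm wide, 75 mm high, on the steel drainer. Origin under its centre.
- tumbler: Bystander: glass tumbler, 72 mm wide, 100 mm high, on the drainer. Origin under its centre.
- ladle: Bystander: steel ladle, 240 mm long, in the mint dish tray. Origin under its centre.
- mug: Bystander: mug, 80 mm wide, 95 mm high. Origin under its centre.
- tub: Bystander: plastic food tub with grey lid, 120 x 90 x 60 mm. Origin under its centre.
- jar: Bystander: glass jar with steel lid, 70 mm wide, 110 mm high. Origin under its centre.
- spoon: Bystander: steel spoon, 170 mm long, lying near the robot. Origin under its centre.
Mind the look-alikes: they are no part of the job. What is shaped like the part that bears cover_grip but orange or pink is not meant.

How it is judged:
By the outcome, as a careful person would: the job done as asked, in the order asked, and still so for the second after the job is handed in, with the robot touching nothing.
It also fails if it takes over 69 s, if anything falls off the work surface, if the arm or the gripper's body presses on something with over 40 N, if the wrist force passes 120 N, or if a joint passes its speed limit or range.

### The arm

A 7-joint arm with a two-finger parallel gripper is mounted at the origin on the work surface. World frame = base frame: x ahead of the robot, y to its left, z up, the work surface at z = 0. Lengths are in m, angles in rad, forces in N, time in s.
With the tool pointing down it reaches from about 0.425 to 0.925 m from the base axis. Payload 6.8 kg.
Tool frame: the origin (TCP) lies on the mounting face of the last link; the fingertips stand 173 mm ahead of it and the grasp point (between the pads) lies 155 mm ahead of it; z points along the fingers, y is the direction in which the jaws open and shut (so a half turn about z gives the same grasp; the last joint's range is limited). The gripper opens to 85 mm and grips with 20 to 120 N. Pads are 22 mm wide; open, the fingers measure 114 mm over their backs; the gripper's body (76 mm by 85 mm) begins 54 mm behind the grasp point. The pads swing forward as they close: fully open they stand 13 mm farther back than shut.
Start: joints at [-1.224, 0.477, 0.022, 1.555, -0.011, 1.109, -0.083], TCP at [0.297, 0.606, 0.405] pointing down, gripper open.
Joint ranges: [-2.96, 2.96], [-0.34, 2.1], [-1.41, 1.46], [0.24, 2.44], [-1.37, 4.51], [0.17, 1.92], [-2.96, 2.96]. Speed limits (rad/s): [2.39, 2.39, 3.14, 3.14, 3.14, 3.14, 3.14].

### API

Orientations are given as a unit quaternion [w, x, y, z].
In Python, from station import sensors, read_camera, bot gives the robot as it stands. The module is installed in compiled form; this text tells all that it offers.
- The arm moves only by the tool play_rows, never from a script. Its argument "commands" is a list of rows, each a list of 4 numbers: the shift along the tool's x, y, z in m, then the turn about the tool's z in degrees. A call has 1 to 20 rows; each row shifts and turns the commanded pose from where the row before left it, along the tool's axes as they then stand; what a row does not reach is not made up. A row lasts 1/10 s, in which the tool goes at most 50 mm and 8.59 degrees, less where a joint would pass 70% of its speed; a pose out of reach is approached as far as the arm can. A call with a gripper value outside its range is refused whole. "claw" is the finger opening in m, from 0 to 0.0854, set as the call begins (left out, the last holds). The fingers move at their own pace and stop on an object; "force" is the grip in N (left out, the last holds). Time passes only in rows, so rows that do not move let the fingers close. It gives the time, the measured TCP pose, the force and the opening at its end, in the units of the state.
- sensors.get_obs(): the state, without advancing time (a new reading comes with each control period).
- read_camera(name): name is "scene" or "top"; returns a dict with "frame" (384x512x3 uint8, blue, green, red), "depth" (384x512 float32, m along the optical axis (not along the pixel's ray), 0 where there is no reading), "fx", "fy", "cx", "cy" (pixels), "rvec" (rotation vector, rad) and "tvec" (3), from world to camera coordinates, as OpenCV has them. Camera axes: x right, y down, z forward; pixel columns grow to the right and rows downward; lengths in m; the calibration is good to about 2 mm. A picture is of the moment at which its call begins.
- bot.hand_in(): hands the job in, once; it reports no verdict.
The state is a dict: "t": time; "q": joint angles; "joint_vel": joint speeds; "joint_torque": joint torques, N m; "eef_pos": TCP position; "tool_rot": TCP orientation; "contact_force": force on the tool from outside, world axes, zero at the start; "torque": the same for the moment, N m; "gripper_width": opening from 0.0 (shut) to 1.0 (fully open).
Only numpy, scipy, OpenCV 4.12 (cv2) and the standard library are available. Lean on these libraries where they do the work, as an engineer would, in place of code of your own. Each camera call takes 0.05 s, during which the arm holds its last target.

## Working session

There is one attempt and no reset: what is moved stays moved. The work goes in short steps, Python scripts to look and compute and a tool call to move; the robot and the scene stay as the last step left them, time stands still between calls to the robot, and variables do not carry over. Pictures are saved under pics/ and viewed, and the job is handed in when it is done.

Besides the shell and the picture viewer there is one more tool, called after ">>>" by a JSON object that holds its "name" and its "arguments". play_rows: Moves the arm, as the interface text tells. Its arguments: {"type":"object","properties":{"commands":{"type":"array"},"claw":{"type":"number"},"force":{"type":"number"}},"required":["commands"]}

```bash
mkdir -p pics; cat > h.py <<'E'
import numpy as np, cv2
from station import sensors, read_camera, bot
def cam(n):
    c=read_camera(n); R=cv2.Rodrigues(np.array(c['rvec'],float))[0]; c['R']=R; c['t']=np.array(c['tvec'],float).ravel(); return c
def world(c,u,v,z=None):
    ray=np.array([(u-c['cx'])/c['fx'],(v-c['cy'])/c['fy'],1.0])
    o=-c['R'].T@c['t']; d=c['R'].T@ray
    if z is None:
        return o+d*float(c['depth'][int(round(v)),int(round(u))])
    return o+d*(z-o[2])/d[2]
def proj(c,p):
    q=c['R']@np.array(p)+c['t']; return c['fx']*q[0]/q[2]+c['cx'],c['fy']*q[1]/q[2]+c['cy']
def crop(c,name,x0,y0,x1,y1,s):
    im=c['frame'][y0:y1,x0:x1]; cv2.imwrite('pics/'+name,cv2.resize(im,None,fx=s,fy=s,interpolation=cv2.INTER_CUBIC))
def save(c,f): 
    import pickle; pickle.dump(c,open(f,'wb'))
E
python3 - <<'E'
from h import *
for n in('scene','top'):
    c=cam(n); save(c,n+'0.pkl'); cv2.imwrite(f'pics/{n}0.png',c['frame']); print(n,-c['R'].T@c['t'],c['R'],c['fx'])
o=sensors.get_obs();print(o)
E
```

```text
scene [ 0.99388277 -0.59826277  1.02127436] [[ 0.80781532  0.58913978  0.01867401]
 [ 0.46877284 -0.62291969 -0.62627717]
 [-0.35733238  0.51467016 -0.7793768 ]] 441.3983466229234
top [0.26556992 0.02913566 1.48770301] [[ 0.03152298 -0.99948825  0.00543553]
 [-0.97766432 -0.03196436 -0.2077276 ]
 [ 0.20779504  0.00123407 -0.97817161]] 419.54095775619334
{'t': 0.1, 'q': array([-1.22406717,  0.4777913 ,  0.02236266,  1.55633296, -0.01148511,
        1.10929972, -0.08310325]), 'joint_vel': array([ 0.0002951 , -0.00215815, -0.00047109, -0.00259938, -0.00035052,
       -0.00063651,  0.00076101]), 'joint_torque': array([ 3.85170497e-03, -5.97756708e+01,  1.61342919e+00, -2.81954205e+01,
        1.27842525e-02,  5.05714313e-03,  1.34475710e-05]), 'eef_pos': array([0.2964323 , 0.6061662 , 0.40378184]), 'tool_rot': array([-1.18851626e-04,  2.25456499e-01,  9.74252864e-01, -8.43082222e-04]), 'contact_force': array([-0.2420686 , -0.0488094 , -0.60581891]), 'torque': array([ 0.00130448, -0.01427891,  0.00187644]), 'gripper_width': 0.9990888572721774}
```

View pics/scene0.png

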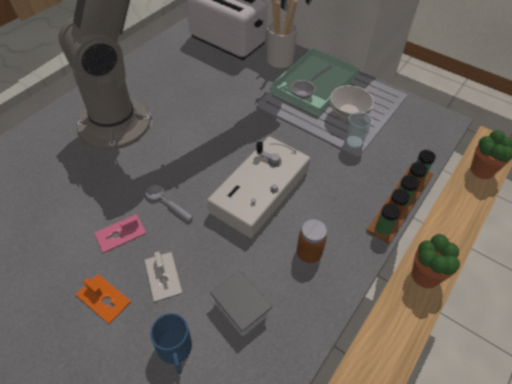

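View pics/top0.png

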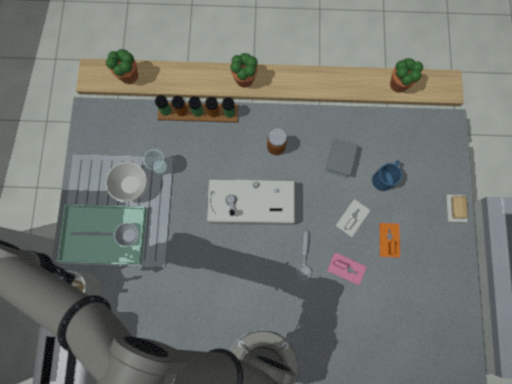

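The scene view shows the case at about (262,185), with the knob near (260,147). The white cover is near (163,275), between the pink (120,233) and orange (103,297) look-alikes. In the top view the case is at (252,202) and the cover at (353,218).

```bash
python3 - <<'E'
from h import *
import pickle
s=pickle.load(open('scene0.pkl','rb'));t=pickle.load(open('top0.pkl','rb'))
crop(s,'s_case.png',200,125,320,245,6.5*0.75)
crop(t,'t_case.png',200,170,304,232,7.5)
crop(s,'s_cov.png',130,235,200,310,8)
crop(t,'t_cov.png',325,190,381,246,10)
E
```

```text
(no output)
```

View pics/s_case.png

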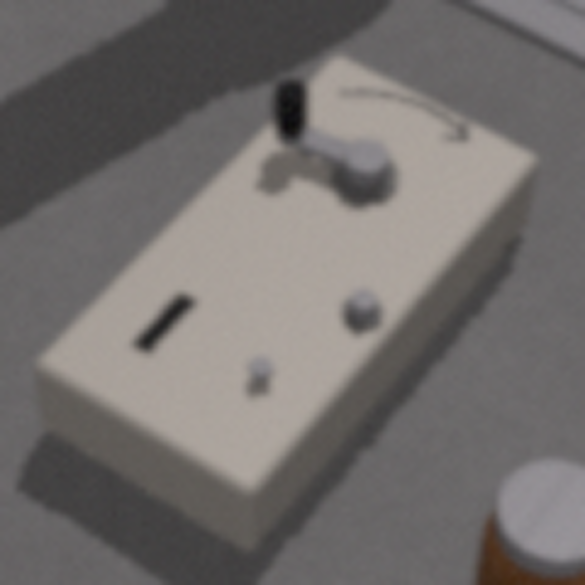

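View pics/t_case.png

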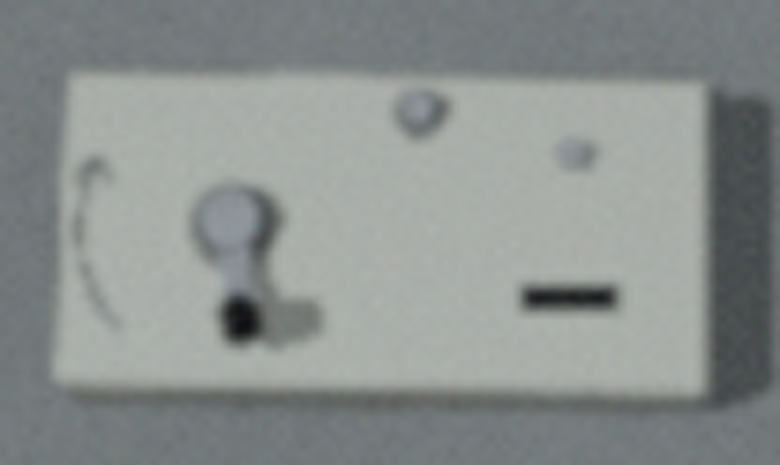

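View pics/s_cov.png

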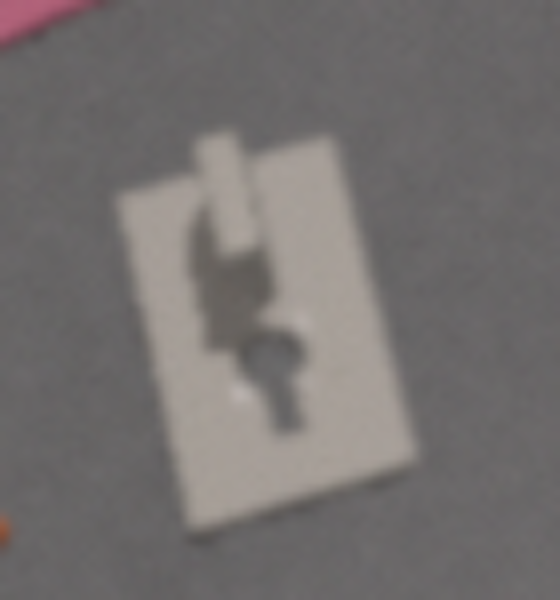

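View pics/t_cov.png

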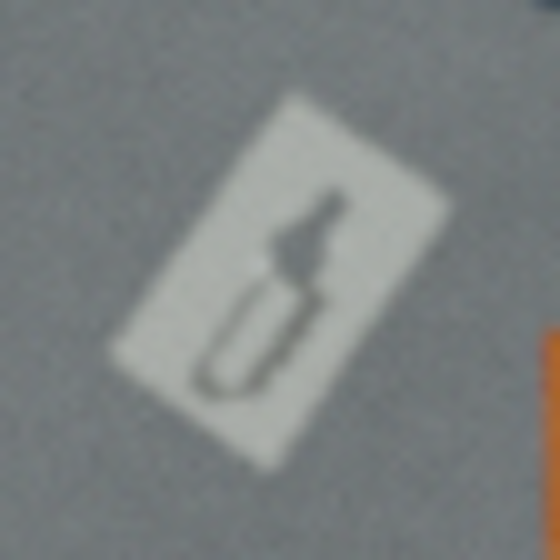

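In the crops, the case, crank, button at top crop (418,110), screw (574,153), mouth (570,298) and knob (240,318) are all clear. The cover lies rib up, and its keyhole slot points away from the robot. I'll triangulate these points from both views.

```bash
cat >> h.py <<'E'
def px(U,V,s,x0,y0): return (U+.5)/s-.5+x0,(V+.5)/s-.5+y0
def tri(c1,p1,c2,p2):
    o=[];d=[]
    for c,p in((c1,p1),(c2,p2)):
        o.append(-c['R'].T@c['t']); r=c['R'].T@np.array([(p[0]-c['cx'])/c['fx'],(p[1]-c['cy'])/c['fy'],1]); d.append(r/np.linalg.norm(r))
    A=np.stack([d[0],-d[1]],1); k=np.linalg.lstsq(A,o[1]-o[0],rcond=None)[0]
    a=o[0]+d[0]*k[0];b=o[1]+d[1]*k[1]; return (a+b)/2,np.linalg.norm(a-b)
E
python3 - <<'E'
from h import *
import pickle
np.set_printoptions(precision=4,suppress=True)
s=pickle.load(open('scene0.pkl','rb'));t=pickle.load(open('top0.pkl','rb'))
S=lambda U,V:px(U,V,4.875,200,125); T=lambda U,V:px(U,V,7.5,200,170)
S2=lambda U,V:px(U,V,8,130,235); T2=lambda U,V:px(U,V,10,325,190)
P={'c-x+y':(S(338,55),T(55,385),.07),'c+x+y':(S(537,157),T(70,72),.07),'c+x-y':(S(252,490),T(706,82),.07),'c-x-y':(S(38,362),T(706,397),.07),
'button':(S(361,302),T(416,106),.085),'screw':(S(260,367),T(574,152),.082),'mouth':(S(165,323),T(570,298),.07),'hub':(S(366,160),T(230,215),.092),'knobtop':(S(291,88),T(240,312),.122),
}
for k,(a,b,z) in P.items():
    p,e=tri(s,a,t,b); print(k,p,round(e,4),'at z',z,world(s,*a,z),world(t,*b,z))
Q={'cov1':(S2(118,192),T2(110,350)),'cov2':(S2(333,137),T2(296,92)),'cov3':(S2(417,460),T2(452,207)),'cov4':(S2(192,530),T2(272,470)),
'hole':(S2(273,355),T2(302,250)),'ribA':(S2(217,137),T2(220,370)),'ribB':(S2(236,240),T2(290,295))}
for k,(a,b) in Q.items():
    p,e=tri(s,a,t,b); print(k,p,round(e,4),world(s,*a,.005),world(t,*b,.005))
E
```

```text
c-x+y [0.4792 0.2058 0.0638] 0.0007 at z 0.07 [0.4823 0.2003 0.07  ] [0.4785 0.2053 0.07  ]
c+x+y [0.6254 0.2064 0.0663] 0.0024 at z 0.07 [0.6261 0.2022 0.07  ] [0.6254 0.2067 0.07  ]
c+x-y [ 0.6304 -0.0891  0.0688] 0.0007 at z 0.07 [ 0.6306 -0.0901  0.07  ] [ 0.6303 -0.0888  0.07  ]
c-x-y [ 0.4837 -0.0909  0.065 ] 0.001 at z 0.07 [ 0.4867 -0.0932  0.07  ] [ 0.4826 -0.0909  0.07  ]
button [0.6102 0.0437 0.0795] 0.0049 at z 0.085 [0.6109 0.038  0.085 ] [0.6107 0.0454 0.085 ]
screw [ 0.5916 -0.0285  0.081 ] 0.0021 at z 0.082 [ 0.5914 -0.03    0.082 ] [ 0.5922 -0.0277  0.082 ]
mouth [ 0.5258 -0.0286  0.069 ] 0.0018 at z 0.07 [ 0.5257 -0.0299  0.07  ] [ 0.5263 -0.028   0.07  ]
hub [0.5551 0.1269 0.0871] 0.0037 at z 0.092 [0.5563 0.1216 0.092 ] [0.5554 0.1278 0.092 ]
knobtop [0.5049 0.1186 0.1227] 0.002 at z 0.122 [0.5039 0.1183 0.122 ] [0.5057 0.1193 0.122 ]
cov1 [ 0.4693 -0.2754  0.0082] 0.0725 [ 0.4458 -0.3035  0.005 ] [ 0.4899 -0.2458  0.005 ]
cov2 [ 0.5551 -0.2879  0.1341] 0.0105 [ 0.4873 -0.2473  0.005 ] [ 0.5862 -0.3137  0.005 ]
cov3 [ 0.5659 -0.3416  0.015 ] 0.0663 [ 0.5853 -0.3151  0.005 ] [ 0.5458 -0.3691  0.005 ]
cov4 [ 0.4711 -0.3378 -0.1609] 0.0058 [ 0.5461 -0.3725  0.005 ] [ 0.4489 -0.303   0.005 ]
hole [ 0.5273 -0.3154  0.007 ] 0.0024 [ 0.5256 -0.3157  0.005 ] [ 0.5284 -0.3149  0.005 ]
ribA [ 0.4773 -0.2794  0.0403] 0.0049 [ 0.4571 -0.2699  0.005 ] [ 0.484 -0.285  0.005]
ribB [ 0.5058 -0.3031  0.0391] 0.0015 [ 0.4883 -0.2934  0.005 ] [ 0.5119 -0.3103  0.005 ]
```

```bash
python3 - <<'E'
from h import *
import pickle
np.set_printoptions(precision=4,suppress=True)
s=pickle.load(open('scene0.pkl','rb'));t=pickle.load(open('top0.pkl','rb'))
S=lambda U,V:px(U,V,4.875,200,125); T=lambda U,V:px(U,V,7.5,200,170)
for c,L in((s,[(150,200),(230,260),(120,330),(250,300),(350,190)]),(t,[(350,120),(320,320),(420,330),(190,260),(300,200)])):
    for p in L: print('table',p,world(c,*p))
for a in(S(338,250),S(200,250),S(120,380),S(420,120)): print('ct s',world(s,*a))
for a in(T(338,250),T(450,350),T(620,220),T(120,120)): print('ct t',world(t,*a))
# rigid fit of case
L=np.array([[-75,150],[75,150],[75,-150],[-75,-150],[55,-15],[35,-85],[-31,-85],[0,70]])/1000
P={'a':(S(338,55),T(55,385),.07),'b':(S(537,157),T(70,72),.07),'c':(S(252,490),T(706,82),.07),'d':(S(38,362),T(706,397),.07),
'button':(S(361,302),T(416,106),.085),'screw':(S(260,367),T(574,152),.082),'mouth':(S(165,323),T(570,298),.07),'hub':(S(366,160),T(230,215),.092)}
def fit(W):
    lc=L.mean(0);wc=W.mean(0);H=(L-lc).T@(W-wc);th=np.arctan2(H[0,1]-H[1,0],H[0,0]+H[1,1])
    R=np.array([[np.cos(th),-np.sin(th)],[np.sin(th),np.cos(th)]]); o=wc-R@lc
    return o,th,(W-(L@R.T+o))*1000
A=np.array([world(s,*a,z)[:2] for a,b,z in P.values()]);B=np.array([world(t,*b,z)[:2] for a,b,z in P.values()])
for W in(A,B,(A+B)/2): 
    o,th,r=fit(W);print(o,th);print(r.round(1).tolist())
E
```

```text
table (150, 200) [ 0.3212 -0.1578  0.0005]
table (230, 260) [ 0.6246 -0.1736  0.0023]
table (120, 330) [ 0.5324 -0.4696  0.0009]
table (250, 300) [ 0.7465 -0.2516  0.0602]
table (350, 190) [0.7635 0.22   0.0005]
table (350, 120) [ 0.8941 -0.3056 -0.0074]
table (320, 320) [ 0.1599 -0.1917 -0.0018]
table (420, 330) [ 0.1377 -0.5324 -0.0011]
table (190, 260) [ 0.3489  0.2662 -0.0058]
table (300, 200) [ 0.5757 -0.1182  0.0026]
ct s [0.573  0.0709 0.071 ]
ct s [0.5089 0.0243 0.0693]
ct s [ 0.5317 -0.0773  0.0728]
ct s [0.5534 0.1854 0.0697]
ct t [0.5443 0.0789 0.0746]
ct t [0.5005 0.0262 0.0692]
ct t [ 0.5629 -0.0499  0.0731]
ct t [0.6039 0.1826 0.0672]
[0.5562 0.0541] 0.012740278880223596
[[3.0, -2.9], [-3.2, -2.9], [-2.5, 4.8], [3.5, 3.6], [-0.5, -1.8], [-0.9, 0.4], [-0.5, 1.3], [1.0, -2.6]]
[0.5551 0.058 ] 0.015480275111693411
[[0.7, -1.5], [-2.3, -2.4], [-2.1, 2.1], [0.1, 2.3], [0.4, 1.5], [0.8, -1.3], [0.9, -0.5], [1.4, -0.2]]
[0.5556 0.0561] 0.014119937705884518
[[1.8, -2.2], [-2.8, -2.6], [-2.3, 3.4], [1.8, 2.9], [-0.0, -0.2], [-0.1, -0.4], [0.2, 0.4], [1.2, -1.4]]
```

Combining both views with the depth check puts the case at about (0.556, 0.056) with yaw 0.014, and the knob at about (0.505, 0.119). The cover grip is at about (0.4925, -0.291) with yaw about -35°. I'll move above the knob with the tool's y along the case's y.

>>> {"name": "play_rows", "arguments": {"commands": [[0,0,0.01,-6.72],[0,0,0.01,-6.72],[0,0,0.01,-6.72],[0,0,0.01,-6.72],[-0.0168,-0.0408,0,0],[-0.0168,-0.0408,0,0],[-0.0168,-0.0408,0,0],[-0.0168,-0.0408,0,0],[-0.0168,-0.0408,0,0],[-0.0168,-0.0408,0,0],[-0.0168,-0.0408,0,0],[-0.0168,-0.0408,0,0],[-0.0168,-0.0408,0,0],[-0.0168,-0.0408,0,0],[-0.0168,-0.0408,0,0],[-0.0168,-0.0408,0,0],[0,0,0,0],[0,0,0,0]], "claw": 0.06, "force": 70}}

```text
t: 1.9
eef_pos: [0.5053, 0.1186, 0.3644]
tool_rot: [-0.0, -0.006, 1.0, -0.0]
contact_force: [0.1, -0.7, 0.0]
gripper_width: 0.702
```

```bash
python3 - <<'E'
from h import *
for n in('scene','top'):
    c=cam(n); save(c,n+'1.pkl'); u,v=proj(c,(.5053,.1186,.191)); print(n,u,v, proj(c,(.5053,.1186,.122)))
    x0,y0=int(u)-50,int(v)-40; crop(c,n+'1.png',x0,y0,x0+100,y0+90,6); print(x0,y0)
E
```

```text
scene 260.40536543845593 124.98415294289327 (np.float64(259.75378006085424), np.float64(142.804947539163))
210 84
top 230.50746477587995 207.46444846808515 (np.float64(231.7719576389082), np.float64(211.3057437992065))
180 167
```

View pics/scene1.png

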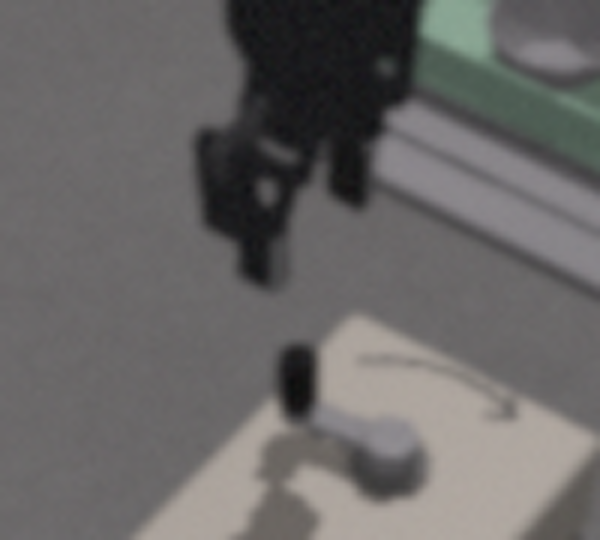

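View pics/top1.png

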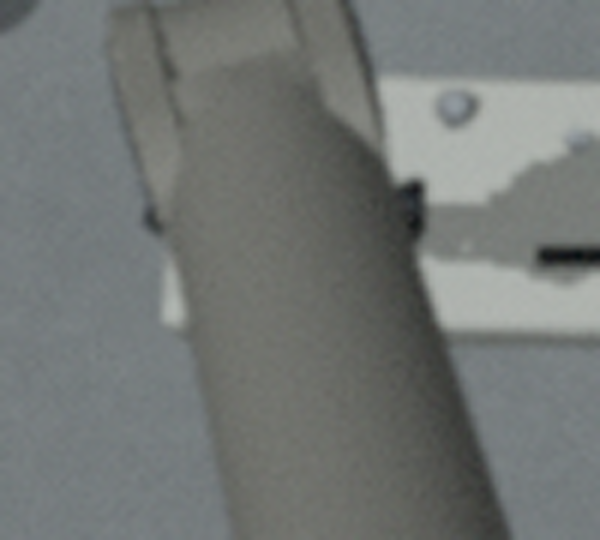

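The fingertips straddle the knob's axis in the scene crop: tips at about (265,280) and (350,200), knob top at (298,350). I'll go down and close.

>>> {"name": "play_rows", "arguments": {"commands": [[0,0,0.02,0],[0,0,0.02,0],[0,0,0.02,0],[0,0,0.02,0],[0,0,0.018,0],[0,0,0,0]]}}

```text
t: 2.6
eef_pos: [0.5036, 0.1212, 0.2646]
tool_rot: [-0.002, -0.009, 1.0, -0.0]
contact_force: [-0.3, 0.4, -0.5]
gripper_width: 0.706
```

>>> {"name": "play_rows", "arguments": {"commands": [[0,0,0,0],[0,0,0,0],[0,0,0,0],[0,0,0,0]], "claw": 0.0, "force": 70}}

```text
t: 3.0
eef_pos: [0.5054, 0.1201, 0.2678]
tool_rot: [0.001, -0.007, 1.0, 0.0]
contact_force: [-1.9, 0.7, 5.9]
gripper_width: 0.211
```

The knob is held; the opening reads about 18 mm. The upward force suggests the tips touch the arm, so I'll lift a few millimetres and generate arc rows.

```bash
cat > arc.py <<'E'
import sys, numpy as np
# tool coords: tx=-r cos(phi), ty=r sin(phi), phi case angle decreasing (clockwise)
a,step,n=float(sys.argv[1]),float(sys.argv[2]),int(sys.argv[3]); r=50.
f=lambda p:np.round(np.array([-r*np.cos(np.radians(p)),r*np.sin(np.radians(p))]),1)
print([[round(float(x)/1000,4) for x in (f(a-step*(i+1))-f(a-step*i))]+[0,0] for i in range(n)])
E
python3 arc.py 187 9 20; python3 arc.py 7 9 20
```

```text
[[0.0004, 0.0078, 0, 0], [-0.0009, 0.0078, 0, 0], [-0.0021, 0.0076, 0, 0], [-0.0033, 0.0071, 0, 0], [-0.0043, 0.0066, 0, 0], [-0.0053, 0.0058, 0, 0], [-0.0061, 0.0049, 0, 0], [-0.0069, 0.0038, 0, 0], [-0.0073, 0.0028, 0, 0], [-0.0077, 0.0015, 0, 0], [-0.0078, 0.0004, 0, 0], [-0.0078, -0.0009, 0, 0], [-0.0076, -0.0021, 0, 0], [-0.0071, -0.0033, 0, 0], [-0.0066, -0.0043, 0, 0], [-0.0058, -0.0053, 0, 0], [-0.0049, -0.0061, 0, 0], [-0.0038, -0.0069, 0, 0], [-0.0028, -0.0073, 0, 0], [-0.0015, -0.0077, 0, 0]]
[[-0.0004, -0.0078, 0, 0], [0.0009, -0.0078, 0, 0], [0.0021, -0.0076, 0, 0], [0.0033, -0.0071, 0, 0], [0.0043, -0.0066, 0, 0], [0.0053, -0.0058, 0, 0], [0.0061, -0.0049, 0, 0], [0.0069, -0.0038, 0, 0], [0.0073, -0.0028, 0, 0], [0.0077, -0.0015, 0, 0], [0.0078, -0.0004, 0, 0], [0.0078, 0.0009, 0, 0], [0.0076, 0.0021, 0, 0], [0.0071, 0.0033, 0, 0], [0.0066, 0.0043, 0, 0], [0.0058, 0.0053, 0, 0], [0.0049, 0.0061, 0, 0], [0.0038, 0.0069, 0, 0], [0.0028, 0.0073, 0, 0], [0.0015, 0.0077, 0, 0]]
```

>>> {"name": "play_rows", "arguments": {"commands": [[0,0,-0.004,0],[0,0,0,0]]}}

```text
t: 3.2
eef_pos: [0.5054, 0.12, 0.269]
tool_rot: [0.001, -0.007, 1.0, 0.0]
contact_force: [10.4, 2.3, -24.8]
gripper_width: 0.21
```

>>> {"name": "play_rows", "arguments": {"commands": [[0,0,0.0025,0],[0.0004,0.0078,0,0],[-0.0009,0.0078,0,0],[-0.0021,0.0076,0,0],[-0.0033,0.0071,0,0],[-0.0043,0.0066,0,0],[-0.0053,0.0058,0,0]]}}

```text
t: 3.9
eef_pos: [0.5193, 0.1609, 0.2678]
tool_rot: [-0.002, -0.007, 1.0, -0.002]
contact_force: [-4.1, -11.3, 4.9]
gripper_width: 0.21
```

>>> {"name": "play_rows", "arguments": {"commands": [[-0.0061,0.0049,0,0],[-0.0069,0.0038,0,0],[-0.0073,0.0028,0,0],[-0.0077,0.0015,0,0],[-0.0078,0.0004,0,0],[-0.0078,-0.0009,0,0],[-0.0076,-0.0021,0,0],[-0.0071,-0.0033,0,0]]}}

```text
t: 4.7
eef_pos: [0.5739, 0.1734, 0.2676]
tool_rot: [-0.006, -0.009, 1.0, 0.0]
contact_force: [-10.2, -2.5, 8.2]
gripper_width: 0.208
```

>>> {"name": "play_rows", "arguments": {"commands": [[-0.0066,-0.0043,0,0],[-0.0058,-0.0053,0,0],[-0.0049,-0.0061,0,0],[-0.0038,-0.0069,0,0],[-0.0028,-0.0073,0,0],[-0.0015,-0.0077,0,0]]}}

```text
t: 5.3
eef_pos: [0.6031, 0.1401, 0.2683]
tool_rot: [-0.001, -0.011, 1.0, 0.004]
contact_force: [1.1, 1.5, -3.5]
gripper_width: 0.211
```

```bash
python3 - <<'E'
from h import *
c=cam('scene'); save(c,'s2.pkl'); u,v=proj(c,(.6114,.0424,.08)); print(u,v)
x0,y0=int(u)-20,int(v)-20; crop(c,'s2.png',x0,y0,x0+40,y0+40,12); print(x0,y0); print(proj(c,(.6114,.0424,.075)),proj(c,(.6114,.0424,.088)))
crop(c,'s2b.png',200,100,340,240,4)
E
```

```text
274.6213061549008 186.7594577572903
254 166
(np.float64(274.5264863933248), np.float64(187.89430364157263)) (np.float64(274.7743053909227), np.float64(184.92829355257547))
```

View pics/s2.png

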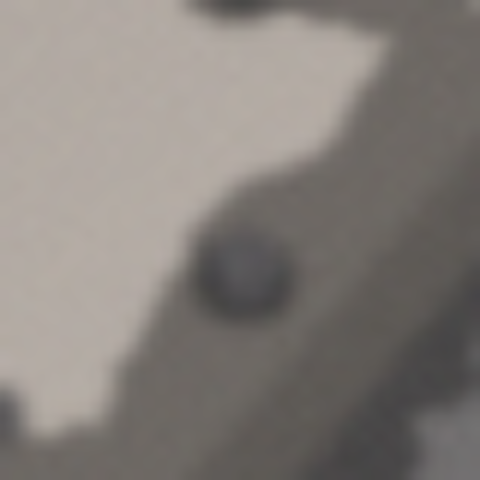

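View pics/s2b.png

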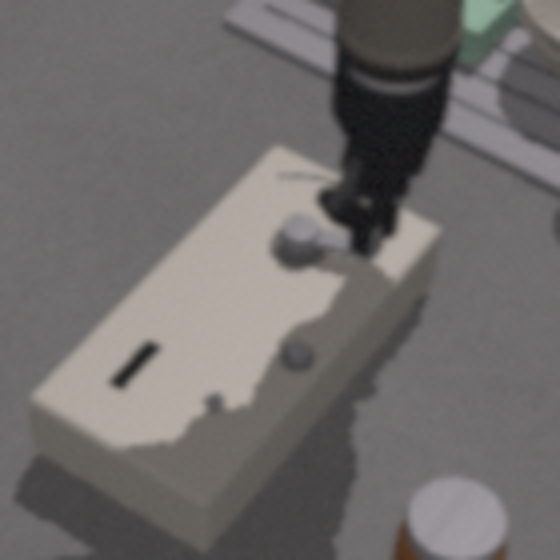

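The crank is turning: in the crop the arm now points away from the robot. The button stands proud at crop (240,270) but is in shadow, so I'll also measure its height from depth.

```bash
cat > flag.py <<'E'
from h import *
import pickle,sys
def hmap(c,u,v,w=8):
    out=[]
    for y in range(v-w,v+w+1):
        out.append([world(c,x,y)[2] for x in range(u-w,u+w+1)])
    return np.array(out)
def flag(c):
    u,v=proj(c,(.6114,.0424,.082)); H=hmap(c,round(u),round(v)); base=np.median(H)
    m=cv2.blur(H.astype(np.float32),(3,3))
    return base,m[3:-3,3:-3].max(),np.sort(H[3:-3,3:-3].ravel())[-15:].mean()
if __name__=='__main__':
    for f in sys.argv[1:]: print(f,[round(float(x)*1000,1) for x in flag(pickle.load(open(f,'rb')))])
E
python3 flag.py scene0.pkl scene1.pkl s2.pkl top0.pkl top1.pkl; python3 -c "
from flag import *
c=pickle.load(open('s2.pkl','rb'));print((hmap(c,275,187,6)*1000).round().astype(int))"
```

```text
scene0.pkl [70.7, 180.3, 85.6]
scene1.pkl [70.8, 85.2, 85.6]
s2.pkl [70.3, 80.6, 80.7]
top0.pkl [67.9, 83.9, 83.6]
top1.pkl [67.4, 81.8, 81.5]
[[70 70 74 68 71 70 68 67 72 69 71 70 70]
 [71 70 73 69 71 69 72 70 73 70 69 72 71]
 [68 74 69 73 69 69 69 71 72 69 70 70 70]
 [71 72 72 70 67 69 67 73 70 74 71 70 71]
 [69 72 73 81 82 76 78 70 72 66 71 71 69]
 [72 70 79 82 77 79 84 80 74 71 70 73 72]
 [68 75 78 80 79 79 80 82 72 71 70 69 70]
 [67 69 78 79 79 82 81 78 70 74 70 70 67]
 [70 73 72 78 77 78 78 78 69 72 70 71 69]
 [70 70 72 71 77 74 75 74 71 67 71 70 67]
 [72 69 73 76 71 71 76 71 73 72 70 67 66]
 [66 70 67 70 70 72 75 71 72 67 68 65 63]
 [67 72 73 69 70 69 72 70 70 70 66 66 59]]
```

Depth separates the states: the button is about 10 to 11 mm up now, and the dropped state would read about 75 mm. Half a turn is done, so I'll continue.

>>> {"name": "play_rows", "arguments": {"commands": [[-0.0004,-0.0078,0,0],[0.0009,-0.0078,0,0],[0.0021,-0.0076,0,0],[0.0033,-0.0071,0,0],[0.0043,-0.0066,0,0],[0.0053,-0.0058,0,0],[0.0061,-0.0049,0,0]]}}

```text
t: 6.05
eef_pos: [0.5859, 0.0874, 0.2688]
tool_rot: [0.005, -0.008, 1.0, 0.002]
contact_force: [15.3, 9.2, -16.4]
gripper_width: 0.209
```

>>> {"name": "play_rows", "arguments": {"commands": [[0.0069,-0.0038,0,0],[0.0073,-0.0028,0,0],[0.0077,-0.0015,0,0],[0.0078,-0.0004,0,0],[0.0078,0.0009,0,0],[0.0076,0.0021,0,0],[0.0071,0.0033,0,0]]}}

```text
t: 6.75
eef_pos: [0.5334, 0.0808, 0.2684]
tool_rot: [0.004, -0.006, 1.0, -0.001]
contact_force: [4.6, -0.6, -9.1]
gripper_width: 0.21
```

>>> {"name": "play_rows", "arguments": {"commands": [[0.0066,0.0043,0,0],[0.0058,0.0053,0,0],[0.0049,0.0061,0,0],[0.0038,0.0069,0,0],[0.0028,0.0073,0,0],[0.0015,0.0077,0,0]]}}

```text
t: 7.35
eef_pos: [0.5058, 0.1176, 0.2683]
tool_rot: [0.001, -0.005, 1.0, -0.001]
contact_force: [4.3, -0.8, -5.6]
gripper_width: 0.213
```

```bash
python3 - <<'E'
from h import *
save(cam('scene'),'s3.pkl')
E
python3 flag.py s3.pkl; python3 -c "
from flag import *
c=pickle.load(open('s3.pkl','rb'));print((hmap(c,275,187,5)*1000).round().astype(int))
from h import sensors;print(sensors.get_obs()['contact_force'])"
```

```text
s3.pkl [70.3, 81.8, 81.8]
[[70 71 68 69 68 72 68 69 72 70 73]
 [70 70 72 68 70 69 72 73 71 70 68]
 [70 71 68 76 70 68 70 73 66 71 70]
 [73 66 81 78 82 81 69 73 71 69 69]
 [71 77 80 82 83 81 81 72 70 70 72]
 [72 79 81 83 79 83 79 73 71 72 67]
 [72 80 83 85 81 79 79 73 66 69 73]
 [74 77 81 76 75 78 74 72 72 69 71]
 [72 72 73 78 77 74 70 70 71 70 69]
 [68 73 73 75 71 71 72 69 71 69 69]
 [70 68 70 69 69 70 68 69 68 72 66]]
[ 5.06027162 -1.6553588  -7.63774953]
```

One full turn is done and the button is still up at about 81 mm. I'll continue in quarter turns, checking each one.

>>> {"name": "play_rows", "arguments": {"commands": [[0.0004,0.0078,0,0],[-0.0009,0.0078,0,0],[-0.0021,0.0076,0,0],[-0.0033,0.0071,0,0],[-0.0043,0.0066,0,0],[-0.0053,0.0058,0,0],[-0.0061,0.0049,0,0],[-0.0069,0.0038,0,0],[-0.0073,0.0028,0,0],[-0.0077,0.0015,0,0]]}}

```text
t: 8.4
eef_pos: [0.5411, 0.1741, 0.2668]
tool_rot: [-0.012, -0.007, 1.0, -0.004]
contact_force: [-35.6, -10.0, 31.6]
gripper_width: 0.208
```

```bash
cat > look.py <<'E'
from flag import *
c=cam('scene');save(c,sys.argv[1]);print([round(float(x)*1000,1) for x in flag(c)],sensors.get_obs()['contact_force'].round(1))
E
python3 look.py s4.pkl
```

```text
[70.8, 179.1, 142.4] [-31.4 -12.   29.4]
```

```bash
python3 - <<'E'
from h import *
import pickle
c=pickle.load(open('s4.pkl','rb'));crop(c,'s4.png',200,80,340,220,4)
c=cam('top');save(c,'t4.pkl');crop(c,'t4.png',190,150,310,240,6)
E
```

```text
(no output)
```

View pics/s4.png

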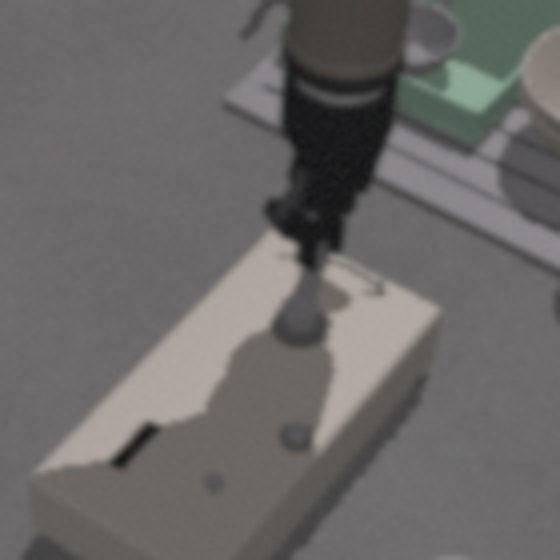

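View pics/t4.png

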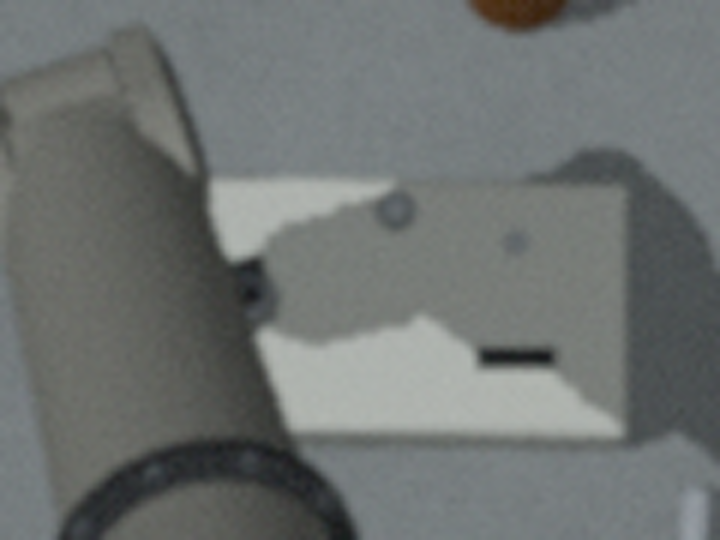

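Both views show the button unoccluded; the 180 mm value was a depth outlier. I'll make the measure robust and continue.

```bash
cat > look.py <<'E'
from flag import *
def fl(c):
    u,v=proj(c,(.6114,.0424,.082)); H=hmap(c,round(u),round(v)); H=np.where((H>.05)&(H<.11),H,.07)
    return round(float(np.sort(H[4:-4,4:-4].ravel())[-20:].mean())*1000,1)
for n in('s2','s3','s4'): print(n,fl(pickle.load(open(n+'.pkl','rb'))))
c=cam('scene');save(c,sys.argv[1]+'.pkl');print(fl(c),sensors.get_obs()['contact_force'].round(1))
u,v=proj(c,(.6114,.0424,.08));x0,y0=int(u)-20,int(v)-20; crop(c,sys.argv[1]+'.png',x0,y0,x0+40,y0+40,10)
E
```

>>> {"name": "play_rows", "arguments": {"commands": [[-0.0078,0.0004,0,0],[-0.0078,-0.0009,0,0],[-0.0076,-0.0021,0,0],[-0.0071,-0.0033,0,0],[-0.0066,-0.0043,0,0]]}}

```text
t: 9.0
eef_pos: [0.5669, 0.1755, 0.2657]
tool_rot: [-0.026, -0.013, 1.0, 0.001]
contact_force: [-77.2, 18.3, 57.5]
gripper_width: 0.205
```

```bash
python3 look.py s5
```

```text
s2 80.1
s3 81.2
s4 79.0
79.4 [-73.5  12.1  54.2]
```

View pics/s5.png

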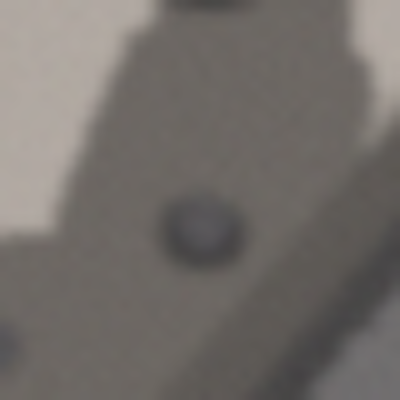

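The force is 77 N, far above the click force, so something is binding. I'll back off first and then look.

>>> {"name": "play_rows", "arguments": {"commands": [[0.007,0.002,0,0],[0.006,0.002,0,0],[0,0,0,0]]}}

```text
t: 9.35
eef_pos: [0.5584, 0.1761, 0.2667]
tool_rot: [-0.018, -0.012, 1.0, 0.0]
contact_force: [-4.1, 8.2, 17.4]
gripper_width: 0.207
```

```bash
python3 look.py s6; python3 - <<'E'
from h import *
import pickle
c=pickle.load(open('s6.pkl','rb'));crop(c,'s6b.png',225,90,315,180,6.5);c=cam('top');crop(c,'t6.png',190,150,310,240,6)
o=sensors.get_obs();print(o['q'],o['eef_pos'],o['torque'])
E
```

```text
s2 80.1
s3 81.2
s4 79.0
75.3 [ 2.2  3.9 -9.8]
[-0.45341591  0.5069676   0.06863803  1.86972852 -0.05478253  0.77176407
  1.23702898] [0.56783849 0.17396454 0.26777293] [ 1.01406532  0.17443959 -0.04307537]
```

View pics/s6b.png

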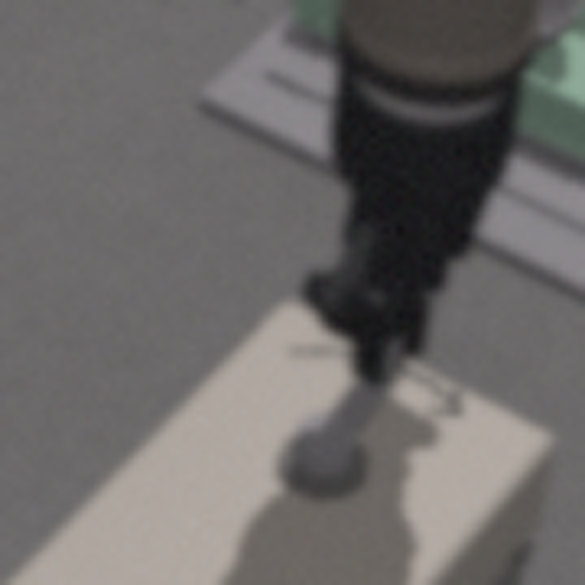

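View pics/t6.png

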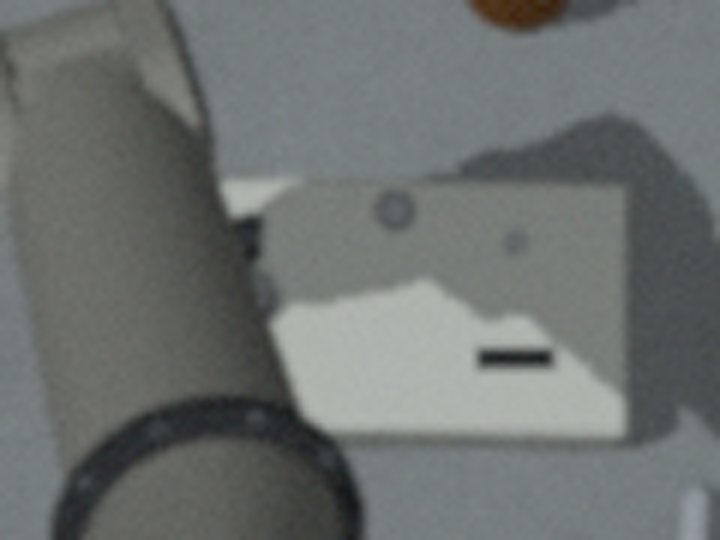

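The force has vanished and the button reads about 75 mm. I'll confirm before moving on.

```bash
python3 look.py s7; python3 - <<'E'
from look import fl
E
python3 - <<'E'
from flag import *
for f in ('s5.pkl','s6.pkl','s7.pkl'):
    c=pickle.load(open(f,'rb')); print((hmap(c,275,187,4)*1000).round().astype(int))
a=[cv2.imread(f'pics/{n}.png') for n in('s5','s7')]
cv2.imwrite('pics/cmp.png',np.hstack([cv2.resize(x,(390,390)) for x in a]))
E
```

```text
s2 80.1
s3 81.2
s4 79.0
75.6 [ 1.3  4.4 -8.5]
s2 80.1
s3 81.2
s4 79.0
[[67 69 69 70 68 70 70 71 71]
 [70 70 72 70 71 71 70 71 71]
 [70 71 70 72 68 72 70 70 69]
 [73 79 79 78 79 73 72 67 72]
 [77 77 81 80 79 82 71 71 67]
 [78 80 81 81 81 76 75 72 72]
 [73 78 83 77 81 76 72 77 75]
 [70 73 72 76 69 72 73 69 70]
 [72 72 74 74 69 70 71 72 72]]
[[70 74 70 73 73 68 71 71 71]
 [72 72 68 68 69 69 73 70 69]
 [68 70 74 73 71 71 73 74 72]
 [70 71 73 76 71 74 71 68 71]
 [76 77 76 76 75 76 72 73 74]
 [76 76 74 73 76 76 70 69 69]
 [71 73 74 77 77 72 73 73 68]
 [71 73 74 73 72 70 72 71 69]
 [72 76 72 74 70 72 70 69 69]]
[[72 73 70 70 71 71 72 70 73]
 [71 70 68 69 70 68 69 67 68]
 [70 72 72 69 70 69 70 69 69]
 [73 74 73 74 72 70 72 68 74]
 [76 76 72 78 74 74 70 71 72]
 [72 75 77 77 77 75 76 69 74]
 [77 77 72 77 73 74 73 70 72]
 [72 75 72 75 74 70 70 70 69]
 [72 73 74 70 73 75 72 69 73]]Traceback (most recent call last):
  File "<stdin>", line 1, in <module>
  File "look.py", line 6, in <module>
    c=cam('scene');save(c,sys.argv[1]+'.pkl');print(fl(c),sensors.get_obs()['contact_force'].round(1))
                          ~~~~~~~~^^^
IndexError: list index out of range
```

View pics/cmp.png

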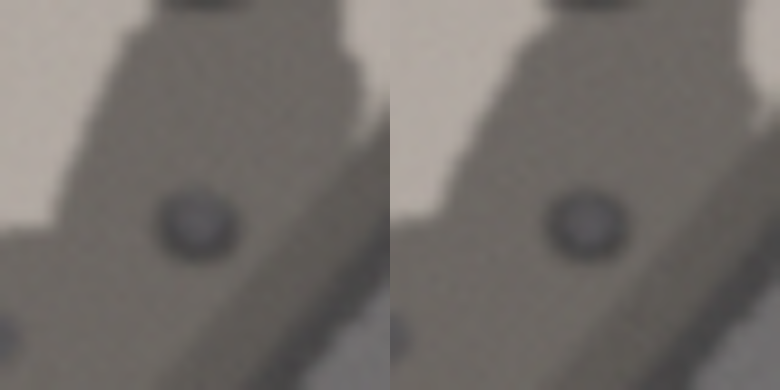

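The button has dropped: it reads 75.5 mm, about 5.5 mm above the top, in two pictures with near-zero load. In the comparison its cap at (588,222) sits lower, with no visible side. I'll release, rise and re-check.

>>> {"name": "play_rows", "arguments": {"commands": [[0,0,0,0],[0,0,0,0],[0,0,-0.01,0],[0,0,-0.03,0],[0,0,-0.03,0],[0,0,-0.03,0],[0,0,0,0],[0,0,0,0]], "claw": 0.06}}

```text
t: 10.35
eef_pos: [0.5723, 0.1697, 0.3698]
tool_rot: [0.001, -0.007, 1.0, 0.0]
contact_force: [-0.2, -0.2, -0.2]
gripper_width: 0.698
```

```bash
python3 look.py s8|tail -1;  python3 - <<'E'
from h import *
o=sensors.get_obs();print(o['eef_pos'],o['tool_rot'])
E
```

```text
75.6 [-0.5  0.3 -0. ]
[0.57184436 0.16974422 0.36854182] [ 2.53992727e-04 -6.83196674e-03  9.99976630e-01 -6.91231525e-06]
```

The button stays down at 75.6 mm after release. Next I'll go over the cover and turn to its yaw.

>>> {"name": "play_rows", "arguments": {"commands": [[0.0078,-0.0418,0,0],[0.0078,-0.0418,0,0],[0.0078,-0.0418,0,0],[0.0078,-0.0418,0,0],[0.0078,-0.0418,0,0],[0.0078,-0.0418,0,0],[0.0078,-0.0418,0,0],[0.0078,-0.0418,0,0],[0.0078,-0.0418,0,0],[0.0078,-0.0418,0,0],[0.0078,-0.0418,0,0],[0,0,0.02,7.2],[0,0,0.02,7.2],[0,0,0.02,7.2],[0,0,0.02,7.2],[0,0,0.02,7.2],[0,0,0,0],[0,0,0,0]]}}

```text
t: 12.2
eef_pos: [0.4923, -0.2907, 0.2676]
tool_rot: [-0.001, 0.301, 0.954, -0.0]
contact_force: [0.2, -0.3, 0.1]
gripper_width: 0.707
```

```bash
python3 - <<'E'
from h import *
o=sensors.get_obs();print(o['eef_pos'],o['tool_rot']); p=o['eef_pos']
for n in('scene','top'):
    c=cam(n); save(c,n+'9.pkl'); u,v=proj(c,(p[0],p[1],.06));
    x0,y0=int(u)-45,int(v)-45; crop(c,n+'9.png',x0,y0,x0+90,y0+90,6.5); print(n,x0,y0)
E
```

```text
[ 0.49232617 -0.29073724  0.26764777] [-1.06222938e-03  3.00700219e-01  9.53718106e-01 -1.56933234e-04]
scene 112 208
top 306 176
```

View pics/scene9.png

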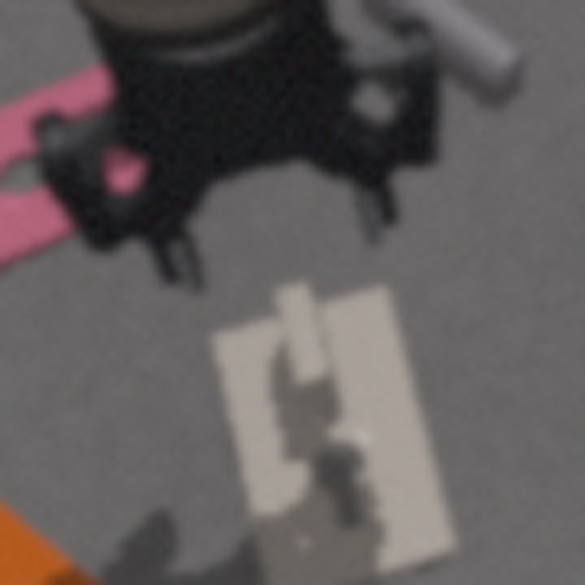

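View pics/top9.png

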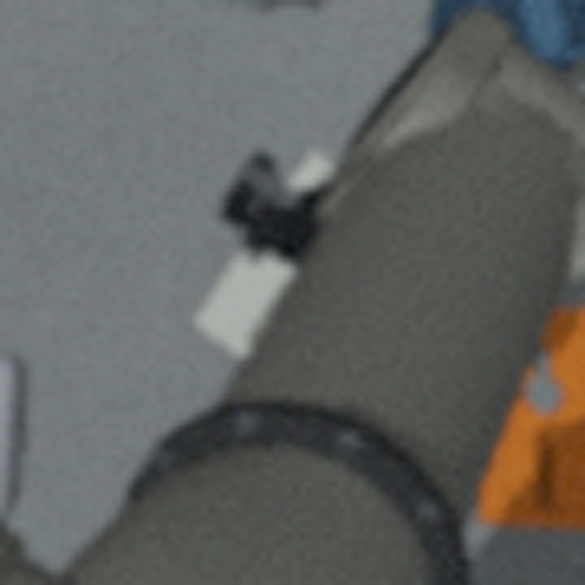

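In the scene crop the fingers straddle the rib symmetrically: tips at (185,280) and (378,235), rib top at (300,330). I'll go down and grip.

>>> {"name": "play_rows", "arguments": {"commands": [[0,0,0.02,0],[0,0,0.02,0],[0,0,0.02,0],[0,0,0.015,0],[0,0,0.009,0],[0,0,0,0]]}}

```text
t: 12.9
eef_pos: [0.4924, -0.2908, 0.1836]
tool_rot: [-0.001, 0.302, 0.953, 0.0]
contact_force: [-0.3, -0.2, -0.2]
gripper_width: 0.704
```

>>> {"name": "play_rows", "arguments": {"commands": [[0,0,0,0],[0,0,0,0],[0,0,0,0],[0,0,0,0],[0,0,0,0]], "claw": 0.0, "force": 60}}

```text
t: 13.4
eef_pos: [0.4929, -0.2911, 0.1851]
tool_rot: [0.001, 0.302, 0.953, -0.0]
contact_force: [-0.9, -0.8, 6.0]
gripper_width: 0.152
```

The rib is gripped, with an opening of about 13 mm. I'll lift, turn to the case's yaw, and move to a pre-place pose high above the screw.

>>> {"name": "play_rows", "arguments": {"commands": [[0,0,-0.02,0],[0,0,-0.02,0],[0,0,-0.03,-7.2],[0,0,-0.03,-7.2],[0,0,-0.02,-7.2],[0,0,0,-7.2],[0,0,0,-7.2],[-0.0038,0.0375,0,0],[-0.0076,0.0375,0,0],[-0.0076,0.0375,0,0],[-0.0076,0.0375,0,0],[-0.0076,0.0375,0,0],[-0.0076,0.0375,0,0],[-0.0076,0.0375,0,0],[0,0,0,0],[0,0,0,0]]}}

```text
t: 15.0
eef_pos: [0.5381, -0.0265, 0.3041]
tool_rot: [-0.0, -0.009, 1.0, 0.0]
contact_force: [0.3, -1.5, -0.8]
gripper_width: 0.152
```

```bash
python3 - <<'E'
from h import *
o=sensors.get_obs();print(o['eef_pos'],o['tool_rot'],o['contact_force']); p=o['eef_pos']
for n in('scene','top'):
    c=cam(n); save(c,n+'10.pkl'); u,v=proj(c,(p[0]+.04,p[1],.12));
    x0,y0=int(u)-45,int(v)-45; crop(c,n+'10.png',x0,y0,x0+90,y0+90,6.5); print(n,x0,y0)
E
```

```text
[ 0.53814979 -0.026526    0.30411778] [-1.52131073e-04 -8.51765341e-03  9.99963712e-01  2.87994796e-05] [ 0.31725611 -1.45960385 -0.771009  ]
scene 204 142
top 231 146
```

View pics/scene10.png

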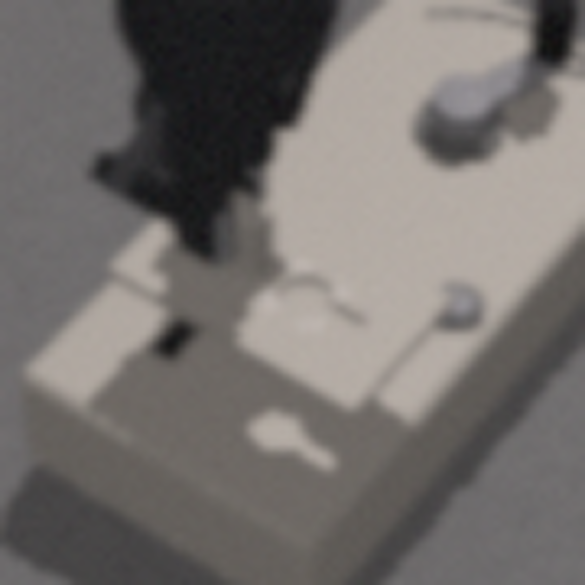

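View pics/top10.png

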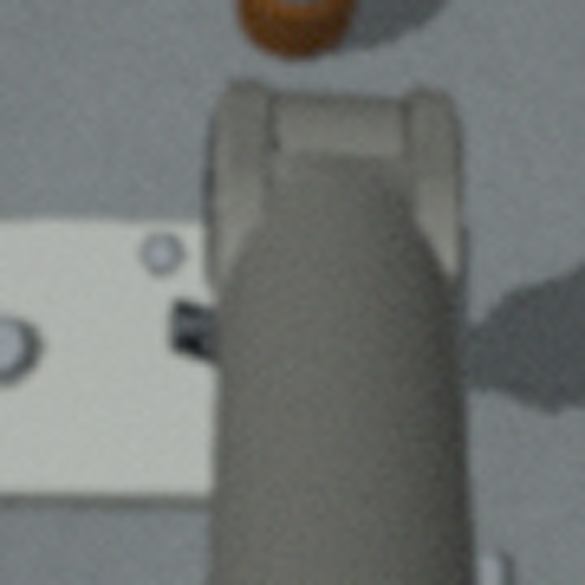

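The scene crop shows the cover held over the case, but white on white, with the keyhole near crop (305,315). I'll segment the plate by depth instead.

```bash
python3 - <<'E'
from h import *
import pickle
np.set_printoptions(precision=4,suppress=True)
c=pickle.load(open('scene10.pkl','rb'))
vv,uu=np.mgrid[142:232,190:300]
D=c['depth'][142:232,190:300]
ray=np.stack([(uu-c['cx'])/c['fx'],(vv-c['cy'])/c['fy'],np.ones_like(uu)],-1)*D[...,None]
W=(ray-c['t'])@c['R']
Z=W[...,2]
m=(Z>.105)&(Z<.14)
m=cv2.morphologyEx(m.astype(np.uint8),cv2.MORPH_OPEN,np.ones((3,3)))
pts=W[m>0]; 
A=np.c_[pts[:,:2]-pts[:,:2].mean(0),np.ones(len(pts))];k=np.linalg.lstsq(A,pts[:,2],rcond=None)[0];print('plane',k,len(pts),'ctr',pts[:,:2].mean(0))
r=cv2.minAreaRect(pts[:,:2].astype(np.float32)*1000);print(r)
z=np.clip((Z-.05)/.12*255,0,255).astype(np.uint8)
cv2.imwrite('pics/z10.png',cv2.resize(cv2.applyColorMap(z,cv2.COLORMAP_JET),None,fx=6,fy=6,interpolation=cv2.INTER_NEAREST))
im=c['frame'][142:232,190:300]; g=cv2.createCLAHE(4,(4,4)).apply(cv2.cvtColor(im,cv2.COLOR_BGR2GRAY))
cv2.imwrite('pics/g10.png',cv2.resize(g,None,fx=6,fy=6,interpolation=cv2.INTER_CUBIC))
E
```

```text
plane [-0.0061 -0.031   0.124 ] 851 ctr [ 0.5774 -0.0228]
((566.4168701171875, 57.417205810546875), (120.55702209472656, 242.91268920898438), 0.6566681265830994)
```

View pics/z10.png

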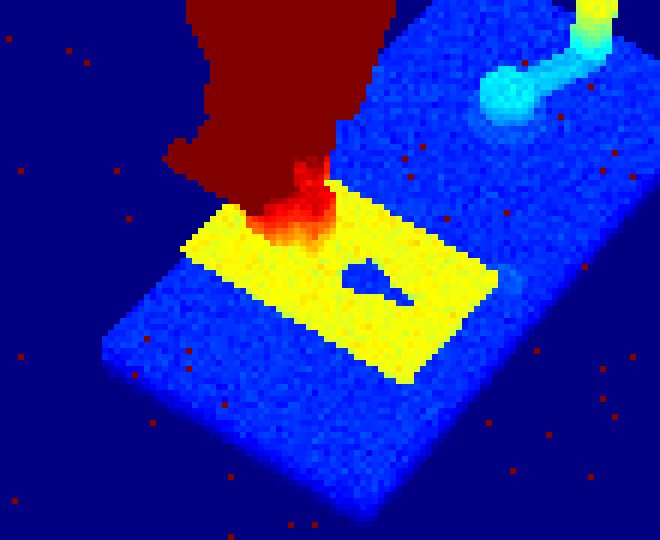

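View pics/g10.png

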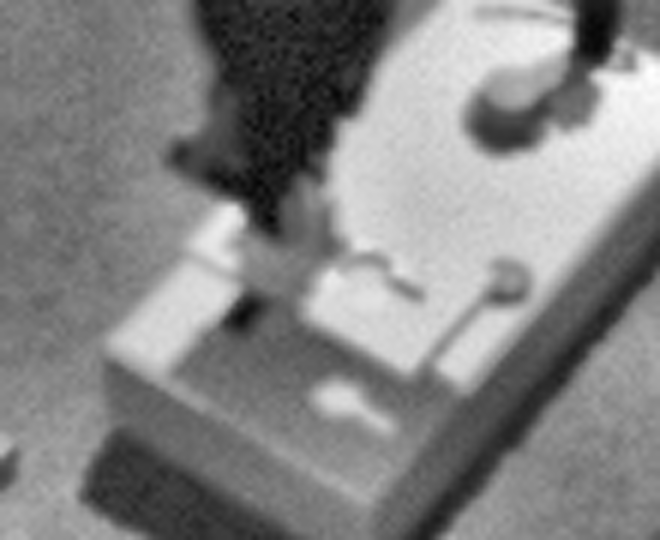

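```bash
cat > fitp.py <<'E'
from h import *
import pickle,sys
from scipy.optimize import minimize
def region(c,x0,y0,x1,y1):
    vv,uu=np.mgrid[y0:y1,x0:x1]; D=c['depth'][y0:y1,x0:x1]
    W=(np.stack([(uu-c['cx'])/c['fx'],(vv-c['cy'])/c['fy'],np.ones_like(uu)],-1)*D[...,None]-c['t'])@c['R']
    return W
def fitplate(c,box,ztop,x_init,tol=.018,n=6):
    x0,y0,x1,y1=box; W=region(c,*box); Z=W[...,2]
    inn=(abs(Z-ztop)<tol).astype(np.uint8)
    inn=cv2.medianBlur(inn,3); k,lab,st,_=cv2.connectedComponentsWithStats(inn); inn=(lab==1+st[1:,4].argmax())
    hi=cv2.dilate((Z>ztop+tol*.6).astype(np.uint8)*1,np.ones((2,2)))>0   # gripper/rib: ignore
    valid=~hi
    S=8
    def render(x):
        cx,cy,th=x; R=np.array([[np.cos(th),-np.sin(th)],[np.sin(th),np.cos(th)]])
        img=np.zeros(((y1-y0)*S,(x1-x0)*S),np.uint8)
        def poly(L,val):
            P=(np.array(L)@R.T)+[cx,cy]
            q=np.array([proj(c,(p[0],p[1],ztop)) for p in P])
            q=((q-[x0,y0]+.5)*S-.5); cv2.fillPoly(img,[np.round(q*16).astype(np.int32)],val,shift=4)
        # origin = grip point: plate x from -.03 to .09
        poly([(-.03,-.035),(.09,-.035),(.09,.035),(-.03,.035)],255)
        a=np.linspace(0,2*np.pi,40); 
        return cv2.resize(img,(x1-x0,y1-y0),interpolation=cv2.INTER_AREA)/255.
    # fill keyhole in inn
    f=cv2.morphologyEx(inn.astype(np.uint8),cv2.MORPH_CLOSE,np.ones((9,9)))
    def cost(x): return (abs(render(x)-f)*valid).sum()
    best=minimize(cost,x_init,method='Nelder-Mead',options=dict(initial_simplex=[x_init,[x_init[0]+.006,x_init[1],x_init[2]],[x_init[0],x_init[1]+.006,x_init[2]],[x_init[0],x_init[1],x_init[2]+.05]],xatol=1e-5,fatol=1e-3))
    # keyhole centroid
    kh=(f>0)&(~inn)&valid
    return best.x,best.fun,inn,f,valid,W
E
python3 - <<'E'
from fitp import *
np.set_printoptions(precision=4,suppress=True)
c=pickle.load(open('scene10.pkl','rb'))
for z in(.122,.124,.126):
    x,fv,inn,f,valid,W=fitplate(c,(190,142,300,232),z,[.538,-.027,.017]); h=x[:2]+.042*np.array([np.cos(x[2]),np.sin(x[2])]); print(z,x,fv,'hole',h)
Z=W[...,2]
m=inn; print('plate z',np.median(Z[m]))
P=W[m];A=np.c_[P[:,0]-.57,P[:,1]+.027,np.ones(len(P))];print(np.linalg.lstsq(A,P[:,2],rcond=None)[0])
# case top in same view
cm=(abs(Z-.07)<.006); P=W[cm]; A=np.c_[P[:,0]-.57,P[:,1]+.027,np.ones(len(P))];print('case',np.linalg.lstsq(A,P[:,2],rcond=None)[0])
E
```

```text
0.122 [ 0.5374 -0.028   0.0149] 42.21568627450981 hole [ 0.5794 -0.0274]
0.124 [ 0.5384 -0.0288  0.0054] 39.1764705882353 hole [ 0.5804 -0.0286]
0.126 [ 0.5392 -0.0305  0.0163] 37.78431372549019 hole [ 0.5812 -0.0298]
plate z 0.1241324907578131
[-0.0149 -0.0162  0.1245]
case [-0.0028  0.0018  0.07  ]
```

Relative to the screw in the same camera, the hole needs about +11 mm in x and -2 mm in y. I'll shift, go partly down and watch the force.

>>> {"name": "play_rows", "arguments": {"commands": [[-0.0113,-0.0022,0,0],[0,0,0.01,0],[0,0,0.01,0],[0,0,0,0],[0,0,0,0]]}}

```text
t: 15.6
eef_pos: [0.5492, -0.0299, 0.2834]
tool_rot: [-0.001, -0.007, 1.0, -0.0]
contact_force: [0.1, -0.5, -0.7]
gripper_width: 0.15
```

```bash
python3 - <<'E'
from fitp import *
np.set_printoptions(precision=4,suppress=True)
o=sensors.get_obs();print(o['eef_pos'],o['tool_rot'],o['contact_force'])
c=cam('scene');save(c,'s11.pkl')
for z in(.102,.104,.106):
    x,fv,inn,f,valid,W=fitplate(c,(190,142,300,242),z,[.549,-.029,.015],tol=.014); h=x[:2]+.042*np.array([np.cos(x[2]),np.sin(x[2])]); print(z,x,fv,'hole',h)
Z=W[...,2];print(np.median(Z[inn]))
print(proj(c,(.5914,-.03,.082)))
crop(c,'s11.png',205,150,285,230,7)
g=cv2.createCLAHE(4,(4,4)).apply(cv2.cvtColor(c['frame'][150:230,205:285],cv2.COLOR_BGR2GRAY))
cv2.imwrite('pics/g11.png',cv2.resize(g,None,fx=7,fy=7,interpolation=cv2.INTER_CUBIC))
E
```

```text
[ 0.5492 -0.0299  0.2834] [-0.0009 -0.007   1.     -0.0001] [ 0.0935 -0.5452 -0.6615]
0.102 [ 0.5489 -0.0311  0.0008] 40.87058823529412 hole [ 0.5909 -0.031 ]
0.104 [ 0.5493 -0.033   0.0137] 38.360784313725496 hole [ 0.5913 -0.0324]
0.106 [ 0.5506 -0.0343  0.0153] 37.58823529411765 hole [ 0.5926 -0.0336]
0.1035693103813877
(np.float64(252.9243977991889), np.float64(199.89365086505836))
```

View pics/g11.png

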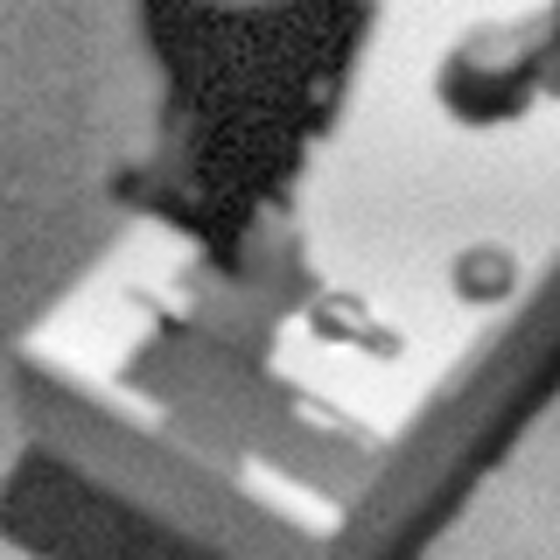

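The hole is within about 2 mm of the screw. I'll nudge y by +1 mm and go down carefully.

>>> {"name": "play_rows", "arguments": {"commands": [[0,0.001,0.008,0],[0,0,0.008,0],[0,0,0.006,0],[0,0,0,0]]}}

```text
t: 16.05
eef_pos: [0.549, -0.0286, 0.261]
tool_rot: [-0.001, -0.007, 1.0, -0.0]
contact_force: [-0.1, -0.3, -1.8]
gripper_width: 0.156
```

```bash
python3 - <<'E'
from fitp import *
np.set_printoptions(precision=4,suppress=True)
o=sensors.get_obs();print(o['eef_pos'],o['tool_rot'],o['contact_force'])
c=cam('scene');save(c,'s12.pkl')
z=.082
x0,y0=proj(c,(.5914,-.03,.082)); x0=int(x0)-40;y0=int(y0)-40;print(x0,y0)
g=cv2.createCLAHE(4,(4,4)).apply(cv2.cvtColor(c['frame'][y0:y0+80,x0:x0+80],cv2.COLOR_BGR2GRAY))
cv2.imwrite('pics/g12.png',cv2.resize(g,None,fx=7,fy=7,interpolation=cv2.INTER_CUBIC))
Z=region(c,x0+10,y0,x0+70,y0+70)[...,2]
cv2.imwrite('pics/z12.png',cv2.resize(cv2.applyColorMap(np.clip((Z-.06)/.04*255,0,255).astype(np.uint8),cv2.COLORMAP_JET),None,fx=8,fy=8,interpolation=cv2.INTER_NEAREST))
E
```

```text
[ 0.549  -0.0286  0.261 ] [-0.0011 -0.0072  1.     -0.0001] [-0.0905 -0.3098 -1.8172]
212 159
```

View pics/g12.png

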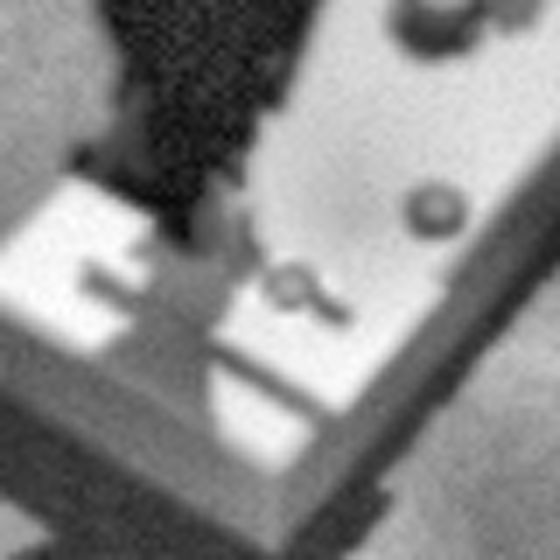

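View pics/z12.png

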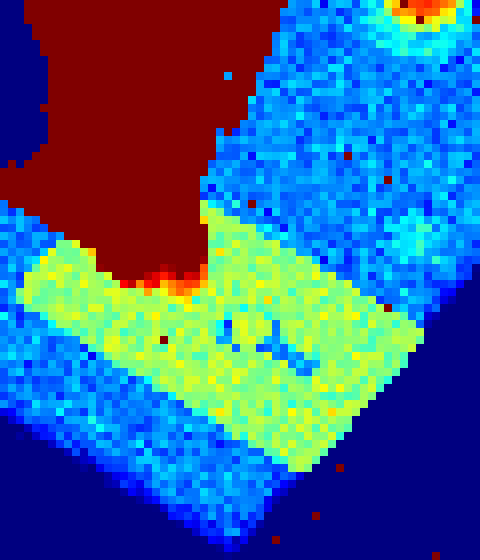

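The screw head sits inside the hole at (290,285) in the picture, with little force. I'll go down to contact.

>>> {"name": "play_rows", "arguments": {"commands": [[0,0,0.004,0],[0,0,0.003,0],[0,0,0,0],[0,0,0,0]]}}

```text
t: 16.5
eef_pos: [0.5496, -0.0286, 0.2552]
tool_rot: [0.0, -0.007, 1.0, 0.0]
contact_force: [0.1, -0.0, -1.7]
gripper_width: 0.152
```

>>> {"name": "play_rows", "arguments": {"commands": [[0,0,0.002,0],[0,0,0,0],[0,0,0,0]]}}

```text
t: 16.8
eef_pos: [0.5496, -0.0287, 0.255]
tool_rot: [0.0, -0.007, 1.0, 0.0]
contact_force: [-8.1, 0.4, 18.1]
gripper_width: 0.152
```

Contact is at TCP z 0.255. I'll ease the press slightly and slide towards the robot.

>>> {"name": "play_rows", "arguments": {"commands": [[0,0,-0.0012,0],[0.002,0,0,0],[0.003,0,0,0],[0.003,0,0,0],[0.003,0,0,0],[0.003,0,0,0],[0.003,0,0,0],[0,0,0,0]]}}

```text
t: 17.6
eef_pos: [0.5329, -0.0289, 0.255]
tool_rot: [0.001, -0.007, 1.0, 0.0]
contact_force: [2.9, 0.5, 6.8]
gripper_width: 0.152
```

>>> {"name": "play_rows", "arguments": {"commands": [[0.002,0,0,0],[0.002,0,0,0],[0.002,0,0,0],[0.001,0,0,0],[0,0,0,0]]}}

```text
t: 18.1
eef_pos: [0.5262, -0.029, 0.255]
tool_rot: [0.001, -0.007, 1.0, 0.0]
contact_force: [3.1, -0.3, 6.9]
gripper_width: 0.153
```

>>> {"name": "play_rows", "arguments": {"commands": [[0.001,0,0,0],[0.001,0,0,0],[0,0,0,0]]}}

```text
t: 18.4
eef_pos: [0.5244, -0.029, 0.255]
tool_rot: [0.002, -0.007, 1.0, 0.0]
contact_force: [5.5, 0.0, 4.8]
gripper_width: 0.15
```

>>> {"name": "play_rows", "arguments": {"commands": [[0.001,0,0,0],[0.001,0,0,0],[0,0,0,0]]}}

```text
t: 18.7
eef_pos: [0.5236, -0.029, 0.2551]
tool_rot: [0.003, -0.007, 1.0, -0.0]
contact_force: [9.6, 0.0, -0.7]
gripper_width: 0.153
```

>>> {"name": "play_rows", "arguments": {"commands": [[0.0015,0,0.001,0],[0.001,0,0,0],[0,0,0,0]]}}

```text
t: 19.0
eef_pos: [0.5227, -0.0289, 0.2552]
tool_rot: [0.006, -0.007, 1.0, 0.0]
contact_force: [13.3, -0.0, 3.7]
gripper_width: 0.152
```

```bash
python3 - <<'E'
from fitp import *
np.set_printoptions(precision=4,suppress=True)
c=cam('scene');save(c,'s13.pkl')
for z in(.074,.075,.076):
    x,fv,inn,f,valid,W=fitplate(c,(180,142,300,262),z,[.525,-.030,.0145],tol=.014); print(z,x,fv)
x0,y0=212,150
g=cv2.createCLAHE(4,(4,4)).apply(cv2.cvtColor(c['frame'][y0:y0+80,x0-15:x0+65],cv2.COLOR_BGR2GRAY))
cv2.imwrite('pics/g13.png',cv2.resize(g,None,fx=7,fy=7,interpolation=cv2.INTER_CUBIC))
Z=region(c,x0,y0,x0+60,y0+70)[...,2]
cv2.imwrite('pics/z13.png',cv2.resize(cv2.applyColorMap(np.clip((Z-.06)/.03*255,0,255).astype(np.uint8),cv2.COLORMAP_JET),None,fx=8,fy=8,interpolation=cv2.INTER_NEAREST))
E
```

```text
0.074 [ 0.5443 -0.0675  0.0484] 2729.7725490196076
0.075 [ 0.5426 -0.0671  0.0272] 2727.1686274509802
0.076 [ 0.544  -0.067   0.0472] 2723.356862745098
```

View pics/g13.png

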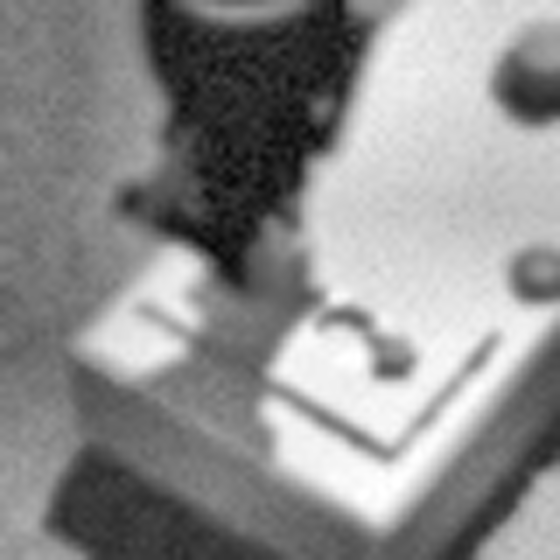

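View pics/z13.png

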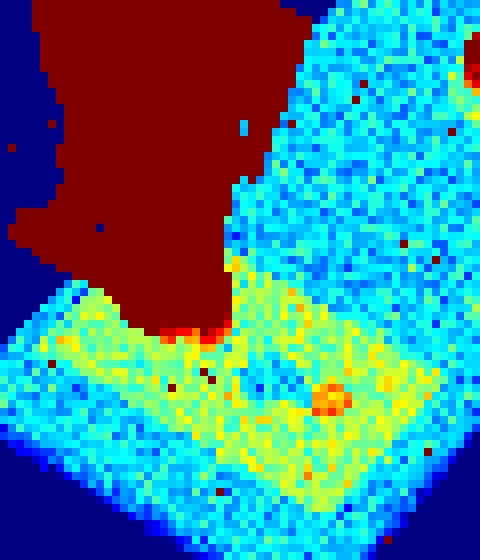

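The screw head now sits at the slot's end, at (392,358) in the picture, orange in the depth map. The push force has built to 13 N, so it is home. I'll release and rise.

>>> {"name": "play_rows", "arguments": {"commands": [[-0.001,0,0,0],[0,0,0,0],[0,0,0,0]], "claw": 0.05}}

```text
t: 19.35
eef_pos: [0.5188, -0.0291, 0.2525]
tool_rot: [-0.002, -0.007, 1.0, -0.0]
contact_force: [-0.5, 0.7, 0.5]
gripper_width: 0.583
```

>>> {"name": "play_rows", "arguments": {"commands": [[0,0,-0.01,0],[0,0,-0.03,0],[0,0,-0.04,0],[0,0,-0.04,0],[0.04,0,-0.02,0],[0.03,-0.03,0,0],[0,-0.048,0,0],[0,-0.048,0,0],[0,-0.048,0,0],[0,-0.048,0,0],[0,0,0,0],[0,0,0,0]]}}

```text
t: 20.55
eef_pos: [0.4525, -0.253, 0.3935]
tool_rot: [-0.0, -0.006, 1.0, 0.0]
contact_force: [0.6, 0.3, -0.5]
gripper_width: 0.583
```

```bash
python3 - <<'E'
from h import *
o=sensors.get_obs();print(o['t'],o['eef_pos'],o['contact_force'])
c=cam('scene');save(c,'s14.pkl');crop(c,'s14.png',190,120,310,240,6);cv2.imwrite('pics/s14f.png',c['frame'])
c=cam('top');save(c,'t14.pkl');crop(c,'t14.png',200,165,304,235,7.5);cv2.imwrite('pics/t14f.png',c['frame'])
E
python3 look.py s15|tail -1
```

```text
20.55 [ 0.45249871 -0.2529524   0.39349315] [ 0.63828883  0.31564009 -0.46842041]
75.2 [ 1.3 -0.4 -0.3]
```

View pics/s14.png

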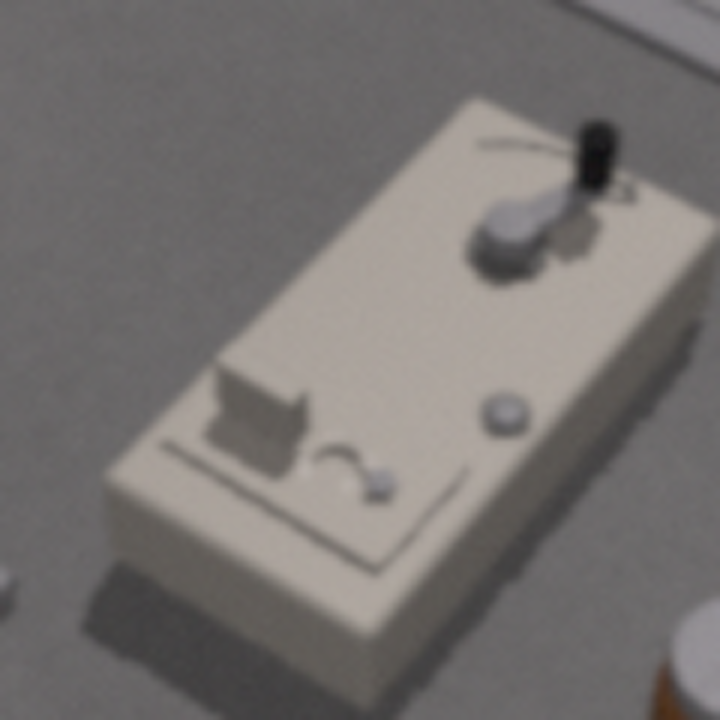

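View pics/t14.png

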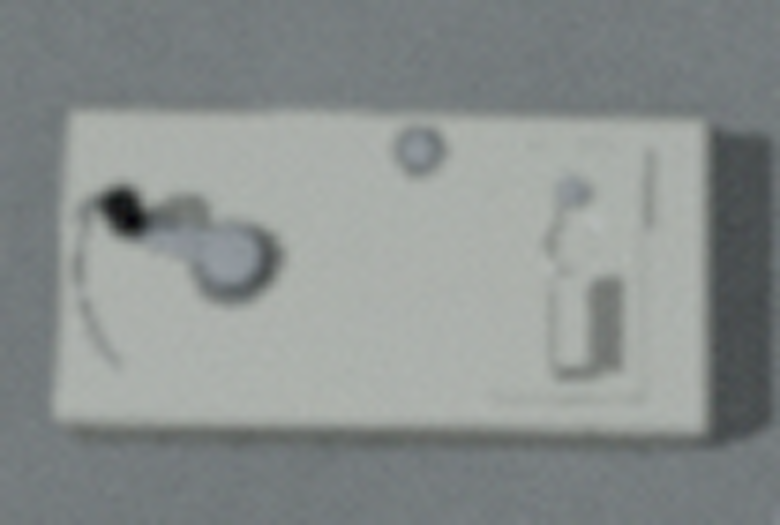

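View pics/t14f.png

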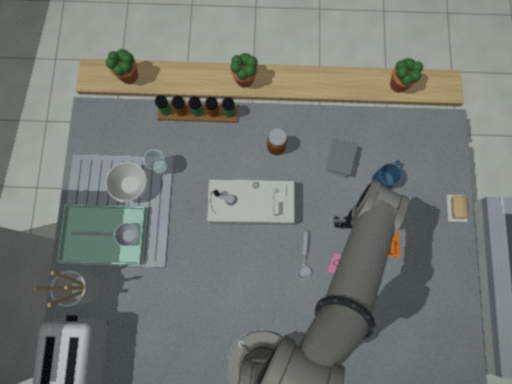

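```bash
python3 - <<'E'
from fitp import *
np.set_printoptions(precision=4,suppress=True)
s=pickle.load(open('s14.pkl','rb'));t=pickle.load(open('t14.pkl','rb'))
S=lambda U,V:px(U,V,6,190,120);T=lambda U,V:px(U,V,7.5,200,165)
L=[(160,440),(375,570),(468,468)]
P=[world(s,*S(*p),.0725) for p in L];print(P)
d=P[1]-P[0];print('yaw edge',np.arctan2(d[1],d[0]),np.linalg.norm(d)); d=P[2]-P[1];print('yaw end',np.arctan2(d[1],d[0])-np.pi/2,np.linalg.norm(d))
sc=world(s,*S(380,481),.082);print('screw',sc, 'corner rel',P[1]-sc)
print('ribtop', [world(s,*S(*p),.109) for p in((218,358),(303,403))])
print('top view: screw',world(t,*T(574,190),.082),'rib ends',world(t,*T(570,372),.109),'edge',world(t,*T(650,150),.075),world(t,*T(645,400),.075))
# flatness
W=region(s,180,142,300,262); Z=W[...,2]
x=np.array([.526,-.030]);th=.0141;R=np.array([[np.cos(th),-np.sin(th)],[np.sin(th),np.cos(th)]])
q=(W[...,:2]-x)@R; m=(q[...,0]>.03)&(q[...,0]<.085)&(abs(q[...,1])<.03)&~((abs(q[...,1])<.013)&(q[...,0]<.078))&(abs(Z-.075)<.012)
p=W[m];A=np.c_[p[:,:2]-p[:,:2].mean(0),np.ones(len(p))];print('plane',np.linalg.lstsq(A,p[:,2],rcond=None)[0],len(p))
m2=(q[...,0]>-.028)&(q[...,0]<-.005)&(q[...,1]<-.01)&(q[...,1]>-.03)&(abs(Z-.075)<.012);print('rear z',Z[m2].mean(),m2.sum())
for a in((.03,.085,-.032,-.015),(.03,.085,.015,.032),(.03,.085,.05,.08),(-.02,.05,-.06,-.04)):
    k=(q[...,0]>a[0])&(q[...,0]<a[1])&(q[...,1]>a[2])&(q[...,1]<a[3])&(abs(Z-.075)<.012);print(a,Z[k].mean(),k.sum())
print(sensors.get_obs()['contact_force'])
E
```

```text
[array([ 0.4942, -0.0649,  0.0725]), array([ 0.6138, -0.0639,  0.0725]), array([0.6143, 0.0056, 0.0725])]
yaw edge 0.007881896127463536 0.11961277970593163
yaw end -0.0066021179760622495 0.06953450831161277
screw [ 0.5911 -0.0296  0.082 ] corner rel [ 0.0227 -0.0343 -0.0095]
ribtop [array([ 0.5049, -0.0344,  0.109 ]), array([ 0.5505, -0.032 ,  0.109 ])]
top view: screw [ 0.5919 -0.0277  0.082 ] rib ends [ 0.5027 -0.0268  0.109 ] edge [ 0.6137 -0.0627  0.075 ] [ 0.4967 -0.0625  0.075 ]
plane [-0.0028 -0.0036  0.0756] 227
rear z 0.07545280147127262 50
(0.03, 0.085, -0.032, -0.015) 0.0758685333502997 103
(0.03, 0.085, 0.015, 0.032) 0.07553552520856194 105
(0.03, 0.085, 0.05, 0.08) 0.07068984487089273 165
(-0.02, 0.05, -0.06, -0.04) 0.07024079068993365 164
[ 1.2819 -0.3604 -0.2998]
```

View pics/s14f.png

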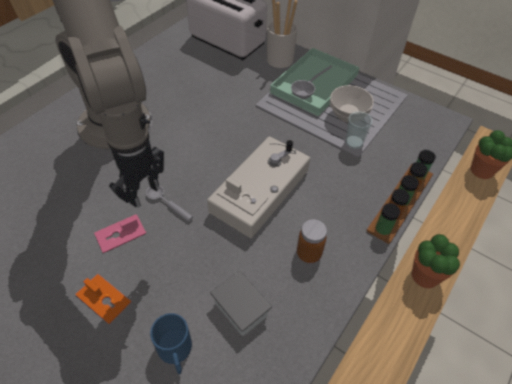

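The cover's +x edge sits about 22 to 23 mm past the screw, against 24 mm nominal, so it is fully home. It is flat at 75.5 mm across the plate and square within about 0.02 rad. The button still reads 75.2 mm. In the full views the other kitchen things look unmoved and the gripper is clear.

```bash
python3 -c "
from station import bot
print(bot.hand_in())"
```

```text
the job is handed in; nothing more can be done
None
```

I wound the tape in, locked the keyhole cover over the mouth, and handed the job in after about 20.7 s of robot time. No verdict was reported.

**Winding:** I held the crank knob and turned it clockwise about 1.3 turns, stopping as soon as the crank went free. I had wound to a commanded 1.37 turns. When the last stiff click let go, I was already backing off and never wound on. The button read about 81 to 79 mm above the worktop while clicking and 75.2 to 75.6 mm afterwards, including in the last picture with the gripper away.

**Cover:** I lowered the hole over the screw head without touching it and slid the cover about 25 mm towards the robot until it stopped. Then I released it and backed off. The last checks showed:
- **Home:** the screw head is at the slot end.
- **Flat:** the plate's top reads about 75.5 mm on both sides and at the back.
- **Square:** its edges are within about 0.02 rad of the case.
- **Bystanders:** nothing else looked moved in the full views, and the gripper touched nothing.

**Disagreements:**
- At the last click the wrist force reached about 77 N, far above the stated click force but under the 120 N limit, so I backed off at once.
- The two cameras disagreed by about 2 mm in y (more at the case's far end), so I set the hole over the screw using one camera for both.
- The cover's far edge measured about 22 to 23 mm past the screw instead of 24 mm, within the slot's clearance.
- My automatic outline fit failed once the cover lay on the case, so the final position comes from hand-read corners and depth.

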